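# Slide a module carrier into its locating notches and turn the latch over it

## Task

With the fingertips, push the loose relay-board carrier along its two rails towards the latch end until it drops into the locating notches and sits flat on the rails; never lift it off the rails. Then push the turn latch round by its upright pin until it comes to its stop, pointing square across the rails over the carrier. Leave the two small metal connectors and the solder reel that stand loose beside the cradle where they are.

Things in the scene. Friction and masses are not known exactly. Their poses are not given: they have to be found in the camera images.
- cradle: Fixed dark steel base 215 x 370 mm with two aluminium rails along its y axis: y = -180 to +180, x = +/-48 to +/-76 mm, tops 30 mm above the bench. Side guides outside them reach 41 mm; the guide at -x, facing the robot, has a gap from y = -118 to -38 mm for the latch. Origin at bench height, midway along and between the rails. The carrier must slide to the cradle's -y.
- seat (a point): Where the carrier's origin lies once it has dropped in: cradle x = 0, y = -60 mm, 30 mm above the bench. Notches 16 mm long, 8 mm deep, in the inner half of both rails 50 mm to the -y side of here and in the outer half 50 mm to the +y side, catch the carrier's 10 mm long feet (3 mm play each way). The rails run on beyond; there is no end stop.
- carrier: Loose aluminium plate 150 (x) x 130 (y) x 6 mm, 0.4 to 0.9 kg, relay board fixed on top (x = -7 to 43, y = -46 to 30, up to z = 24 mm). Origin: centre of the plate's underside; axes as the cradle's. Slides on four 6 mm feet, origin 36 mm above the bench, 30 when dropped in. Starts 80 to 140 mm from the seat on its +y side. A push of 2 to 6 N moves it; once dropped in it stops hard.
- push_bar (a point): Middle of the outer (+y) face of the black push bar that stands across the carrier's +y end: bar 90 mm long in x, 12 mm thick in y, its top 12 mm above and its foot 12 mm below this point. Push here towards the cradle's -y.
- latch (a joint): Turn latch: flat steel blade, 68 x 18 x 6 mm. Value in rad: 0 (a hard stop) = blade along the cradle's +x, across the carrier; pi/2 = along the cradle's +y, parked beside the rail; starts at 1.3 to 1.75. Closing is clockwise from above. Light friction (under 1 N at the pin), stays where left. Passes 2.5 mm over a dropped-in carrier, hits one that is not.
- latch_pivot (a point): On the latch's vertical pivot axis, at the blade's underside, 38.5 mm above the bench: cradle x = -105, y = -95 mm. The pivot's screw head reaches 48.5 mm above the bench.
- latch_pin (a point): Centre of the top of the latch's upright round pin, 12 mm in diameter, 40 mm from the pivot; top 76.5 mm above the bench, foot on the blade at 44.5 mm.
- connector_a: Small loose metal connector, 14 x 37 x 14 mm, lying on the bench to the robot's right of the cradle; origin under its centre. To be left alone.
- connector_b: A second such connector, to be left alone.
- reel: Loose solder reel, 58 mm in diameter, 38 mm tall, standing to the robot's left of the cradle; origin under its centre. To be left alone.

How it is judged (in metres and radians):
On the way, in this order (a step that is already met when the one before it is completed fails the run):
1. the carrier has dropped into the notches (z of carrier in the frame of cradle between 0.027 and 0.0325 m and y of carrier in the frame of cradle between -0.067 and -0.053 m and angle between carrier's own z axis and vertical below 0.03 rad and linear speed of carrier below 0.01 m/s), for 0.2 s.
2. the latch is turned across the carrier (z of carrier in the frame of cradle between 0.027 and 0.0325 m and y of carrier in the frame of cradle between -0.067 and -0.053 m and angle between carrier's own z axis and vertical below 0.03 rad and value of joint latch below 0.12 rad), for 0.2 s.
At the end, for the whole second after the job is handed in: The carrier lies flat on the rails in its notches (origin 27 to 32.5 mm above the bench, within 7 mm of the notch position along the rails, tilt under 0.03 rad) and at rest, and the latch is within 0.12 rad of its stop across the carrier (all of step 2 and linear speed of carrier below 0.01 m/s); the robot touches nothing.
It fails at once if the carrier is lifted off the rails (more than 10 mm above its sliding height) (z of carrier in the frame of cradle above 0.046 m).
It fails at once if a connector or the solder reel is moved by more than 20 mm (distance of any of connector_a, connector_b, reel from where it was at the start of the episode above 0.02 m).
It also fails if it takes over 48 s, if anything falls off the work surface, if the arm or the gripper's body presses on something with over 40 N, if the wrist force passes 120 N, or if a joint passes its speed limit or range.

## Robot

A 6-joint arm with a two-finger parallel gripper is mounted at the origin on a cart in front of the work surface, level with it; the furniture and walls round the work are solid. World frame = base frame: x ahead of the robot, y to its left, z up, the work surface at z = 0. Lengths are in m, angles in degrees, forces in N, time in s.
With the tool pointing down it reaches from about 0.275 to 0.825 m from the base axis. Payload 4.9 kg.
Tool frame: the origin (TCP) lies midway between the tips of the shut fingers; the grasp point (between the pads) lies 19 mm behind it; z points along the fingers, y is the line along which they close (so a half turn about z gives the same grasp; the last joint's range is limited). The gripper opens to 85 mm and grips with 20 to 120 N. Pads are 22 mm wide; open, the fingers measure 114 mm over their backs; the gripper's body (76 mm by 85 mm) begins 54 mm behind the grasp point. The pads swing forward as they close: fully open they stand 13 mm farther back than shut.
Start: joints at [59.118, 18.69, -11.035, 60.275, 0, 82.311], TCP at [0.217, 0.506, 0.231] pointing down, gripper open.
Joint ranges: [-152.03, 152.03], [-55.5, 102.48], [-74.3, 77.21], [-110.64, 120.58], [-84.22, 78.4], [-180, 180]. Speed limits (degrees/s): [147.25, 147.25, 180, 180, 180, 180].

## Interface

Orientations are given as [roll, pitch, yaw] about the fixed x, y, z axes, in that order (R = Rz(yaw) Ry(pitch) Rx(roll)).
In Python, from rig import ctrl gives the robot as it stands. Calls block until the motion is done:
- ctrl.move_pose(position, orientation): joint-space move of the TCP to a pose.
- ctrl.move_straight(position, feed=0.15, rotation=None, threshold=None): straight line of the TCP; rotation=None keeps the orientation; feed is the mean speed in m/s. With threshold (N) it stops when the force on the tool has changed by that much, and returns True; else False.
- ctrl.set_joints(angles): joint-space move.
- ctrl.grip(opening, squeeze=None): finger opening in m; squeeze is the grip in N (None keeps the last); returns when the fingers have stopped.
- ctrl.dwell(seconds).
- ctrl.ik(position, orientation): joint angles nearest the present ones, or None.
- ctrl.capture(name): name is "side" or "top" or "wrist"; returns a dict with "image" (400x640x3 uint8, blue, green, red), "range_z" (400x640 float32, m along the optical axis (not along the pixel's ray), 0 where there is no reading), "fx", "fy", "cx", "cy" (pixels), "cam_to_world" (4x4, takes a point from camera to world coordinates); the wrist camera has in their place "T_tool_cam" (4x4, takes a point from camera to tool coordinates, whose origin is the TCP and whose axes are the flange's). Camera axes: x right, y up, looking along -z (the intrinsics and any distortion apply to the point x, -y, -z); pixel columns grow to the right and rows downward; lengths in m; the calibration is good to about 2 mm. The wrist camera is an equidistant fisheye: a pixel r from the principal point sees the ray r / f radians off the axis. A picture is of the moment at which its call begins: read the wrist's pose just before it.
A pose or a line that the arm cannot do raises ctrl.MotionError and nothing moves.
- ctrl.sign_off(): hands the job in; it is judged then, once.
Trained networks look in a picture, given as the dict that the camera call returned (one of the last four; its "shot" number tells which), for a name from the list of things; names that differ only in an ending like _2 or _b are one class to them, and where a whole thing is asked for, a point or a joint stands for the part that bears it (a point fixed in the world has none). Each returns a list of dicts, best first, with "p" (0 to 1); they miss things now and then, are a little off and sometimes report something else, mostly with a low value. They report only what shows in the picture. A call takes as long as a camera call.
- ctrl.recognise(picture, query): "xyz" ([x, y, z] in m, in the coordinates of the camera as it stood for that picture, good to about 4 mm: the middle of the surface that is visible of it).
- ctrl.outline_of(picture, query): "mask" (400x640 bool, what is visible of it).
Readings, each from a call of its own:
- ctrl.get_time(): time.
- ctrl.get_q(): joint angles.
- ctrl.get_qvel(): joint speeds.
- ctrl.get_tau(): joint torques, N m.
- ctrl.get_eef_pos(): TCP position.
- ctrl.get_tcp_rot(): TCP orientation.
- ctrl.get_ft_force(): force on the tool from outside, world axes, zero at the start.
- ctrl.get_wrist_torque(): the same for the moment, N m.
- ctrl.get_grip_width(): finger opening in m.
- ctrl.get_grip_force(): force on a finger pad.
Only numpy, scipy, OpenCV 4.12 (cv2) and the standard library are available. Lean on these libraries where they do the work, as an engineer would, in place of code of your own. Each camera call takes 0.05 s, during which the arm holds its last target. There are 200 camera calls.

## Working session

There is one attempt and no reset: what is moved stays moved. The work goes in short steps, each a Python script; the robot and the scene stay as the last script left them, time stands still between calls to the robot, and variables do not carry over. Pictures are saved under pics/ and viewed, at most 10 in all, crops included, and the job is handed in when it is done.

```bash
mkdir -p pics; cat > h.py <<'E'
import numpy as np, cv2
from rig import ctrl
def w(pic,p): return (pic["cam_to_world"]@np.r_[p,1])[:3]
def cloud(pic):
    z=pic["range_z"]; v,u=np.mgrid[:400,:640]
    P=np.stack([(u-pic["cx"])/pic["fx"]*z,-(v-pic["cy"])/pic["fy"]*z,-z,np.ones_like(z)],-1)
    return (P@np.asarray(pic["cam_to_world"]).T)[...,:3]
E
python3 - <<'E'
from h import *
for n in ["top","side"]:
    p=ctrl.capture(n); cv2.imwrite(f"pics/{n}.png",p["image"]); C=cloud(p)
    print(n,[k for k in p], (p["range_z"]>0).mean())
    for q in ["cradle","carrier","push_bar","latch","latch_pin","connector_a","reel"]:
        try:
            for d in ctrl.recognise(p,q)[:2]: print(q,round(d["p"],2),w(p,d["xyz"]).round(3))
            if q in("cradle","latch","carrier"):
                for d in ctrl.outline_of(p,q)[:1]:
                    m=d["mask"]&(p["range_z"]>0); X=C[m]
                    r=cv2.minAreaRect(X[:,:2].astype(np.float32)*1000); print("  ",q,m.sum(),r,np.percentile(X[:,2],[2,50,98]).round(3))
        except Exception as e: print(q,e)
print(ctrl.get_time(),ctrl.get_tcp_rot())
E
```

```text
top ['image', 'range_z', 'fx', 'fy', 'cx', 'cy', 'cam_to_world', 'shot'] 0.99619140625
cradle 0.96 [ 0.521 -0.071  0.001]
   cradle 5311 ((547.5370483398438, -24.553054809570312), (376.29351806640625, 226.0657958984375), 73.84516906738281) [0.    0.008 0.044]
   carrier 1723 ((569.7268676757812, 5.401176452636719), (127.72364807128906, 147.74502563476562), 75.27986907958984) [0.037 0.043 0.066]
push_bar 0.74 [0.57  0.007 0.039]
latch 0.69 [ 0.44  -0.073  0.043]
   latch 68 ((438.2194519042969, -69.47392272949219), (58.12403106689453, 11.362162590026855), 86.01091003417969) [0.041 0.046 0.078]
latch_pin 0.64 [ 0.441 -0.067  0.046]
connector_a 0.6 [ 0.525 -0.377  0.011]
connector_a 0.52 [ 0.413 -0.35   0.014]
reel 0.84 [0.484 0.375 0.04 ]
side ['image', 'range_z', 'fx', 'fy', 'cx', 'cy', 'cam_to_world', 'shot'] 0.99613671875
cradle 0.72 [ 0.514 -0.101  0.005]
cradle 0.6 [ 0.436 -0.062  0.047]
   cradle 4364 ((541.2098999023438, -25.742401123046875), (368.5122375488281, 212.2823028564453), 74.85875701904297) [0.003 0.007 0.045]
carrier 0.87 [0.568 0.005 0.043]
   carrier 1452 ((578.7003173828125, 36.84661865234375), (202.1888885498047, 152.04513549804688), 74.81010437011719) [0.038 0.043 0.065]
push_bar 0.69 [0.571 0.005 0.042]
latch 0.57 [ 0.518 -0.382  0.009]
   latch 118 ((434.88580322265625, -70.9842529296875), (64.4914779663086, 15.490425109863281), 82.66960906982422) [0.042 0.047 0.075]
connector_a 0.27 [0.476 0.366 0.029]
reel 0.68 [0.475 0.367 0.03 ]
1.1 [1.79997616e+02 1.56713656e-03 1.56810260e+02]
```

View pics/top.png

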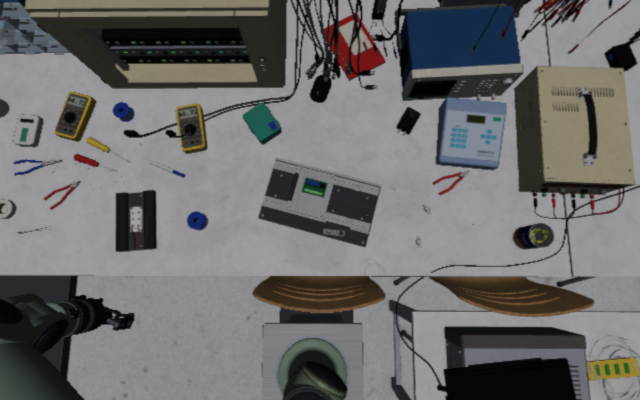

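View pics/side.png

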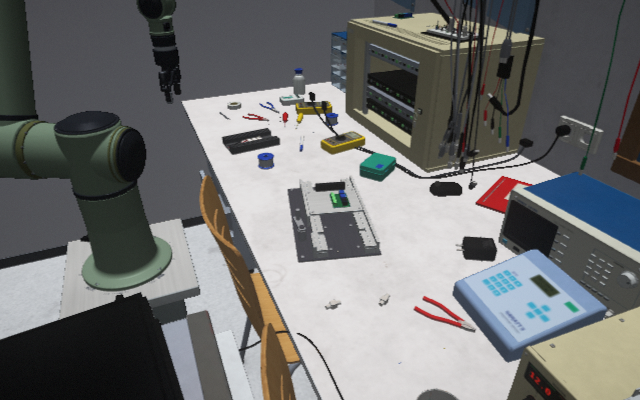

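The top view shows the cradle at about (320,200), tilted, with the latch at (333,232) on the robot's side, the carrier left of centre, the reel at (197,220) and the connectors at (420,210-240). The side view agrees. So the cradle is near (0.545, -0.025) with yaw about -15.5°. Next I'll take a closer look with the wrist camera.

```bash
cat >> h.py <<'E'
from scipy.spatial.transform import Rotation as Ro
def wrist():
    T=np.eye(4); T[:3,3]=ctrl.get_eef_pos(); T[:3,:3]=Ro.from_euler("xyz",ctrl.get_tcp_rot(),degrees=True).as_matrix()
    p=ctrl.capture("wrist"); p["cam_to_world"]=T@np.asarray(p["T_tool_cam"]); return p
def wcloud(p):
    z=p["range_z"]; v,u=np.mgrid[:400,:640]
    a=(u-p["cx"])/p["fx"]; b=(v-p["cy"])/p["fy"]; r=np.hypot(a,b)+1e-9; k=np.tan(np.minimum(r,1.4))/r
    P=np.stack([a*k*z,-b*k*z,-z,np.ones_like(z)],-1)
    return (P@p["cam_to_world"].T)[...,:3]
E
python3 - <<'E'
from h import *
for y in (74.5,-105.5): print(y,ctrl.ik([0.57,0.03,0.3],[180,0,y]), ctrl.ik([0.45,-0.1,0.06],[180,0,y]))
ctrl.grip(0.04)
yaw=74.5
q=ctrl.ik([0.55,0.0,0.3],[180,0,yaw]); ctrl.set_joints(q)
p=wrist(); cv2.imwrite("pics/w1.png",p["image"]); C=wcloud(p); np.savez("w1.npz",C=C,im=p["image"],rz=p["range_z"])
print(ctrl.get_time(), p["T_tool_cam"].round(3).tolist(),p["fx"])
for q in ["cradle","carrier","push_bar","latch","latch_pin"]:
    for d in ctrl.recognise(p,q)[:1]: print(q,round(d["p"],2),w(p,d["xyz"]).round(3))
    for d in ctrl.outline_of(p,q)[:1]:
        m=d["mask"]&(p["range_z"]>0); X=C[m]; 
        r=cv2.minAreaRect(X[:,:2].astype(np.float32)*1000); print("  ",m.sum(),np.round(r[0]),np.round(r[1]),r[2],np.percentile(X[:,2],[2,50,98]).round(3))
E
```

```text
74.5 [ -4.39580637  19.00764647  -0.5001772   70.49217633   0.
 101.10419363] [-21.71601709  21.09937616 -36.91817945  31.98244438   0.
  83.78398291]
-105.5 [ -4.39580637  19.00764647  -0.5001772   70.49217633   0.
 -78.89580637] [-21.71601709  21.09937616 -36.91817945  31.98244438   0.
 -96.21601709]
3.8417 [[0.0, 0.96, 0.28, 0.07], [1.0, -0.0, 0.0, 0.0], [0.0, 0.28, -0.96, -0.143], [0.0, 0.0, 0.0, 1.0]] 309.70691628693146
cradle 0.75 [0.532 0.018 0.004]
   21679 [541. -30.] [388. 232.] 74.75860595703125 [0.005 0.007 0.044]
carrier 0.85 [0.568 0.009 0.045]
   10927 [570.   1.] [143. 152.] 73.65508270263672 [0.041 0.043 0.067]
push_bar 0.72 [0.574 0.011 0.044]
   10920 [571.   4.] [133. 152.] 74.87643432617188 [0.041 0.043 0.067]
latch 0.83 [ 0.443 -0.057  0.047]
   542 [459. -32.] [162.  43.] 50.52735900878906 [0.001 0.045 0.077]
latch_pin 0.81 [ 0.439 -0.051  0.045]
   485 [433. -61.] [57. 31.] 81.69757080078125 [0.041 0.045 0.077]
```

View pics/w1.png

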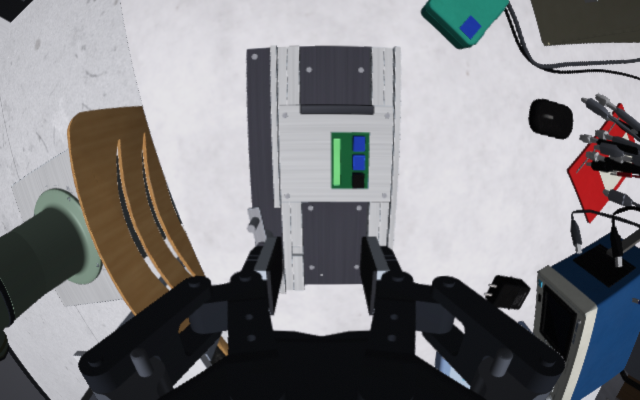

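The wrist view shows the cradle aligned with the tool. The push bar is at (337,108), the board at (350,160) and the latch at (255,225), partly hidden by the left finger. I'll refine the positions from the depth cloud.

```bash
python3 - <<'E'
from h import *
d=np.load("w1.npz"); C=d["C"]; v,u=np.mgrid[:400,:640]
ok=(d["rz"]>0)&(v<236)&(u>235)&(u<410)
th=np.radians(-15.5); ex=np.array([np.cos(th),np.sin(th)]); ey=np.array([-ex[1],ex[0]])
O=np.array([0.545,-0.025]); X=C[...,:2]-O; x=X@ex; y=X@ey; z=C[...,2]
def rep(n,m): print(n,m.sum(),"x",np.percentile(x[m],[1,50,99]).round(4),"y",np.percentile(y[m],[1,50,99]).round(4),"z",np.percentile(z[m],[1,99]).round(4))
bx=(abs(x)<.13)&(abs(y)<.21)&ok
g=bx&(z>.003)&(z<.012); rep("base",g)
g=bx&(z>.026)&(z<.034); rep("rail",g)
for s in(-1,1): rep("guide%d"%s,bx&(z>.037)&(z<.0425)&(s*x>.074))
plate=bx&(abs(z-.042)<.004)&(abs(x)<.073); rep("plate",plate)
bar=bx&(z>.058)&(y>.06); rep("bar",bar)
if bar.sum()>20: print("bar slope",np.polyfit(x[bar],y[bar],1))
# rail slope: right edge of base per y bin
for s in(-1,1):
    E=[(yy,(s*x[bx&(z>.003)&(abs(y-yy)<.006)]).max()*s) for yy in np.arange(-.04,.17,.015)]; E=np.array(E); print("edge",s,np.polyfit(E[:,0],E[:,1],1), E[:,1].round(3))
print("basemaxy",y[bx&(z>.003)].max())
l=ok&(x<-.076)&(x>-.14)&(z>.035)&(y<.03)
rep("latch",l); rep("pin",l&(z>.065))
E
```

```text
base 10463 x [-0.1068 -0.016   0.0641] y [-0.0918  0.1053  0.1841] z [0.0043 0.0089]
rail 3977 x [-0.0601 -0.0305  0.0936] y [-0.0823  0.1199  0.1801] z [0.0279 0.0327]
guide-1 25 x [-0.1032 -0.0872 -0.0817] y [-0.0751 -0.0427 -0.0355] z [0.0383 0.0423]
guide1 1966 x [0.0744 0.0938 0.1014] y [-0.0732  0.0468  0.1767] z [0.0377 0.0425]
plate 8907 x [-0.0669 -0.0089  0.0718] y [-0.0275  0.0385  0.1633] z [0.0398 0.0456]
bar 761 x [-0.0276  0.018   0.0608] y [0.061  0.0954 0.1016] z [0.0599 0.0678]
bar slope [-0.03015204  0.09563648]
edge -1 [-0.00420519 -0.10811699] [-0.106 -0.107 -0.107 -0.107 -0.117 -0.107 -0.108 -0.109 -0.107 -0.108
 -0.109 -0.109 -0.109 -0.109 -0.109]
edge 1 [-0.01728837  0.10296788] [0.102 0.102 0.102 0.113 0.101 0.101 0.102 0.102 0.1   0.101 0.101 0.1
 0.1   0.101 0.1  ]
basemaxy 0.20247602381737398
latch 412 x [-0.1038 -0.091  -0.0823] y [-0.0775 -0.0516 -0.0361] z [0.0406 0.0776]
pin 88 x [-0.0998 -0.0922 -0.0876] y [-0.0595 -0.053  -0.0487] z [0.0662 0.0778]
```

```bash
cat >> h.py <<'E'
YAW=-15.0; O=np.array([0.5604,-0.0293]); th=np.radians(YAW)
EX=np.array([np.cos(th),np.sin(th)]); EY=np.array([-EX[1],EX[0]])
def c2w(x,y,z): return [*(O+x*EX+y*EY),z]
def w2c(p): d=np.asarray(p)[:2]-O; return np.round([d@EX,d@EY,p[2]],4)
R0=[180,0,YAW+90]
E
python3 - <<'E'
from h import *
ctrl.move_pose(c2w(0,.145,.12),R0)
ctrl.move_straight(c2w(0,.145,.046),feed=.1,threshold=8)
print(w2c(ctrl.get_eef_pos()),ctrl.get_ft_force())
r=ctrl.move_straight(c2w(0,.030,.046),feed=.04,threshold=15)
print(r,w2c(ctrl.get_eef_pos()),ctrl.get_ft_force())
if not r:
    r=ctrl.move_straight(c2w(0,.003,.046),feed=.025,threshold=15)
    print(r,w2c(ctrl.get_eef_pos()),ctrl.get_ft_force())
p=wrist(); cv2.imwrite("pics/w2.png",p["image"]); print(ctrl.get_time())
E
```

```text
[0.0006 0.1451 0.0467] [-0.0768974   0.23269233  0.22248082]
False [0.     0.0301 0.046 ] [ 1.61368599  4.56904047 -0.54672715]
True [-0.0003  0.0159  0.0459] [0.35645617 1.62724014 0.44524806]
9.9167
```

View pics/w2.png

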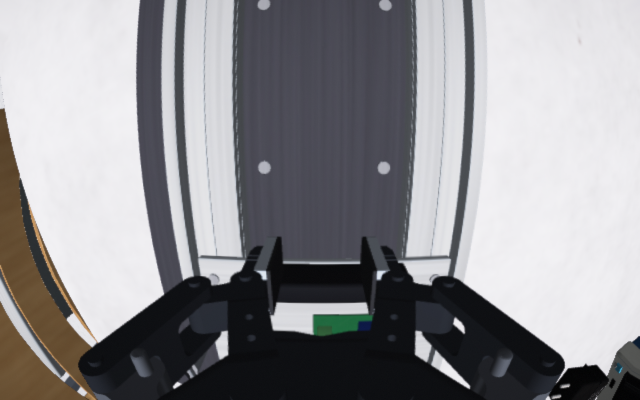

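The push stopped at cradle y = 15.9 mm, where 16 mm was expected. The view shows the fingers on the bar at about (320,280), with the plate edge at (325,258). Next I'll back off, rise, and check both the drop and the latch.

```bash
python3 - <<'E'
from h import *
ctrl.move_straight(c2w(0,.03,.046),feed=.06)
ctrl.move_straight(c2w(0,.03,.11),feed=.15)
ctrl.move_pose(c2w(-.03,-.02,.27),R0)
p=wrist(); cv2.imwrite("pics/w3.png",p["image"]); C=wcloud(p); print(ctrl.get_time())
X=C[...,:2]-O; x=X@EX; y=X@EY; z=C[...,2]; v,u=np.mgrid[:400,:640]; ok=(p["range_z"]>0)
def rep(n,m):
    print(n,m.sum(),*([np.percentile(a[m],[2,50,98]).round(4) for a in(x,y,z)] if m.sum() else []))
rep("plate",ok&(abs(x+.04)<.02)&(y<-.015)&(y>-.06)&(z<.06))
rep("plate+y",ok&(abs(x)<.07)&(y<.004)&(y>-.008)&(z<.042))
rep("rail",ok&(abs(abs(x)-.06)<.01)&(y<.15)&(y>.03)&(z<.06))
rep("guide+",ok&(abs(x-.082)<.003)&(y<.15)&(y>.03)&(z<.06))
rep("bar",ok&(abs(x)<.05)&(y<.02)&(y>-.02)&(z>.05)&(z<.07))
l=ok&(x<-.085)&(x>-.15)&(y<0)&(y>-.11)&(z<.09)
rep("latch",l&(z>.043)&(z<.05)); rep("pin",l&(z>.06))
for d in ctrl.recognise(p,"latch_pin")[:1]: print(d["p"],w2c(w(p,d["xyz"])))
E
```

```text
11.625
plate 1114 [-0.0595 -0.0399 -0.0211] [-0.059  -0.0371 -0.0158] [0.0348 0.0362 0.0378]
plate+y 617 [-0.0678 -0.0063  0.0686] [-0.0072  0.0009  0.0038] [0.0049 0.0352 0.0415]
rail 3086 [-0.069  -0.0505  0.0691] [0.0324 0.09   0.1475] [0.0281 0.0302 0.0319]
guide+ 456 [0.0792 0.0822 0.0849] [0.0325 0.0881 0.1466] [0.0397 0.0412 0.0429]
bar 898 [-0.0413  0.0021  0.0446] [-0.0083 -0.0017  0.004 ] [0.0528 0.0598 0.0615]
latch 588 [-0.1185 -0.1061 -0.0961] [-0.1011 -0.0724 -0.0371] [0.0432 0.0449 0.0495]
pin 108 [-0.114  -0.1088 -0.1045] [-0.0581 -0.0515 -0.0475] [0.0621 0.076  0.0778]
0.95 [-0.1117 -0.0656  0.0434]
```

View pics/w3.png

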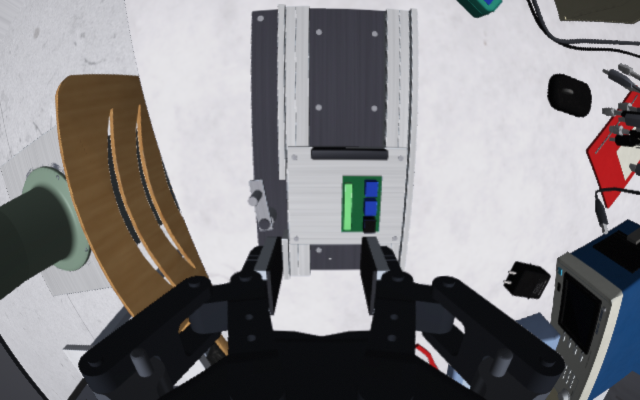

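The carrier has dropped in: the plate top is at 36 mm and the bar face at y = +5 mm. The latch pin at (255,196) is still parked, at about 1.66 rad. I'll push the pin round with the shut fingertips, turning the tool along with the arc.

```bash
python3 - <<'E'
from h import *
P=np.array([-.105,-.095])
def pose(a,off,z):
    a=np.radians(a); pin=P+.04*np.array([np.cos(a),np.sin(a)]); t=np.array([np.sin(a),-np.cos(a)])
    q=pin-off*t; return c2w(q[0],q[1],z)
rot=lambda a:[180,0,YAW+90+a]
ctrl.grip(0.0)
ctrl.move_pose(pose(95,.042,.13),rot(95))
ctrl.move_straight(pose(95,.042,.054),feed=.12,threshold=8)
print(ctrl.get_time(),w2c(ctrl.get_eef_pos()),ctrl.get_ft_force())
ctrl.move_straight(pose(95,.017,.054),feed=.06,threshold=10)
for a in [*range(85,0,-10),0,-6]:
    r=ctrl.move_straight(pose(a,.017,.054),feed=.05,rotation=rot(a),threshold=10)
    if r: break
print(a,r,ctrl.get_time(),w2c(ctrl.get_eef_pos()),ctrl.get_ft_force())
p=wrist(); cv2.imwrite("pics/w4.png",p["image"])
E
```

```text
14.4583 [-0.1498 -0.0588  0.0543] [-0.14239014  0.32695543  0.30624685]
-6 True 18.4083 [-0.0646 -0.0748  0.0539] [1.40044377 3.03739408 2.00708704]
```

View pics/w4.png

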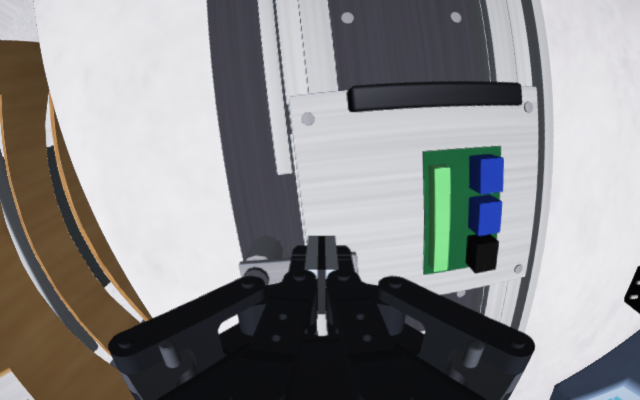

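The blade now lies across at (300,268), with the fingers behind the pin, and it met the stop. I'll retreat and measure it.

```bash
python3 - <<'E'
from h import *
q=w2c(ctrl.get_eef_pos()); r=ctrl.get_tcp_rot()
ctrl.move_straight(c2w(q[0],q[1]+.025,.054),feed=.06)
ctrl.move_straight(c2w(q[0],q[1]+.025,.13),feed=.15)
ctrl.move_pose(c2w(-.03,-.04,.28),R0)
p=wrist(); cv2.imwrite("pics/w5.png",p["image"][150:300,200:440].repeat(3,0).repeat(3,1)); C=wcloud(p); print(ctrl.get_time(),ctrl.get_ft_force())
X=C[...,:2]-O; x=X@EX; y=X@EY; z=C[...,2]; ok=(p["range_z"]>0)
def rep(n,m): print(n,m.sum(),*([np.percentile(a[m],[2,50,98]).round(4) for a in(x,y,z)] if m.sum() else []))
rep("plate",ok&(abs(x+.04)<.02)&(y<-.015)&(y>-.06)&(z<.06))
l=ok&(x<-.03)&(x>-.15)&(y<-.06)&(y>-.125)&(z<.09)
b=l&(z>.0415)&(z<.048); rep("blade",b); rep("pin",l&(z>.06)); print(np.polyfit(x[b],y[b],1))
E
```

```text
20.4167 [-0.27533029 -0.00379098  0.06852444]
plate 1094 [-0.059  -0.0399 -0.021 ] [-0.0596 -0.0376 -0.0161] [0.0346 0.0362 0.0378]
blade 531 [-0.1123 -0.0797 -0.0477] [-0.1185 -0.0907 -0.0842] [0.042  0.0446 0.0476]
pin 111 [-0.0689 -0.0631 -0.0578] [-0.0978 -0.0914 -0.0872] [0.0612 0.0761 0.0777]
[-0.00973512 -0.09280617]
```

View pics/w5.png

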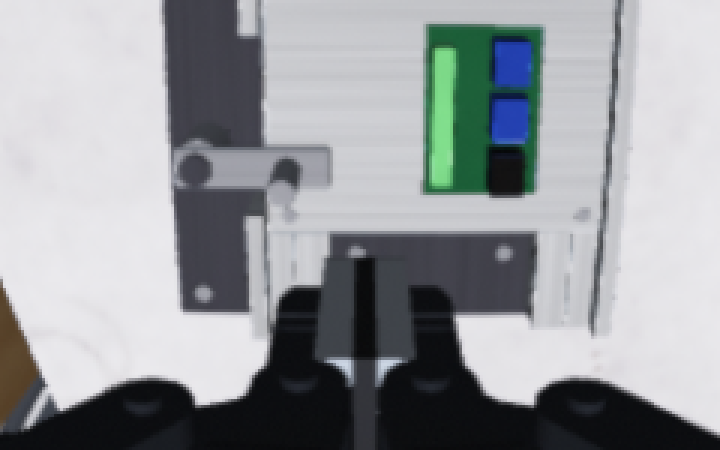

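The blade lies square across, from (185,165) to (330,165) in the crop, parallel to the plate edge. The fitted slope is about 0.01 rad, and the carrier is still flat in its notches.

```bash
python3 -c "
from rig import ctrl
print(ctrl.sign_off())"
```

```text
the job is handed in; nothing more can be done
None
```

The carrier is seated flat in its notches, the latch is closed against its stop across it (about 0.01 rad off square), the connectors and reel were never approached, and the job was handed in at about 20 s; the sign-off call returned no verdict.

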